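Take the spring-loaded screw cap off the suction filter

ROBOT

A 7-joint arm with a two-finger parallel gripper is mounted at the origin on the work surface. World frame = base frame: x ahead of the robot, y to its left, z up, the work surface at z = 0. Lengths are in m, angles in degrees, forces in N, time in s.
With the tool pointing down it reaches from about 0.375 to 0.925 m from the base axis. Payload 3.1 kg.
Tool frame: the origin (TCP) lies between the finger pads; the fingertips stand 19 mm ahead of it and the grasp point (between the pads) is the TCP; z points along the fingers, y is the line along which they close (so a half turn about z gives the same grasp; the last joint's range is limited). The gripper opens to 85 mm and grips with 20 to 120 N. Pads are 22 mm wide; open, the fingers measure 114 mm over their backs; the gripper's body (76 mm by 85 mm) begins 54 mm behind the grasp point. The pads swing forward as they close: fully open they stand 13 mm farther back than shut.
Start: joints at [-74.874, 21.939, 2.515, 91.553, -1.026, 66.532, -2.859], TCP at [0.23, 0.608, 0.25] pointing down, gripper open.
Joint ranges: [-149.38, 149.38], [-23.57, 123.04], [-84.95, 90], [0, 143.3], [-89.99, 269.99], [3.08, 112.72], [-163.45, 163.45]. Speed limits (degrees/s): [159.86, 159.86, 180, 180, 180, 180, 180].

INTERFACE

Orientations are given as a 3x3 rotation matrix whose columns are the frame's x, y, z axes.
In Python, from workcell import * gives the robot as it stands.
- The arm moves only by the shell command python3 -m pendant 'ROWS' [FORCE]. ROWS is JSON, a list of rows, each a list of 3 entries, a list of its own where there are three numbers: the closure in counts, from 0 (fully open) to 255 (shut), then the shift along the tool's x, y, z in mm, then the turn, a rotation vector about the tool's x, y, z in rad. In form: [[jaw, [x, y, z], [ax, ay, az]], ...]. A call has 1 to 8 rows; each row is the pose to reach, as a shift and turn from the pose commanded when the call began, along the tool's axes at that moment; what a row does not reach only later rows make up. A row lasts 1/12 s, in which the tool goes at most 41.7 mm and 7.16 degrees, less where a joint would pass 70% of its speed; a pose out of reach is approached as far as the arm can. A call with a gripper value outside its range is refused whole. The fingers move at their own pace and stop on an object; FORCE is the grip in N (left out, the last holds). Time passes only in rows, so rows that repeat a pose let the fingers close. It gives the time, the measured TCP pose, the force, the opening and the grip force at its end, in the units of the state.
- get_state(): the state, without advancing time (a new reading comes with each control period).
- camera(name): name is "scene" or "top" or "wrist"; returns the picture (480x640x3 uint8, blue, green, red); there is no depth.
- camera_model(name): a dict with "K" (3x3 intrinsics, pixels), "k1" (the pictures are not rectified: a ray, as slopes to the right and down, at radius r is drawn at 1 + k1 r^2 times it, then the intrinsics apply), "R" (3x3) and "t" (3): a world point X has camera coordinates R X + t. Camera axes: x right, y down, z forward; pixel columns grow to the right and rows downward; lengths in m; the calibration is good to about 2 mm. A picture is of the moment at which its call begins: read the wrist's pose just before it. camera_model takes no time and is no camera call; for the wrist camera it gives the pose at the moment of the call.
- finish_job(): hands the job in; it is judged then, once.
Trained networks look in the newest picture that a camera, given by its name, has taken for a name from the list of things; names that differ only in an ending like _2 or _b are one class to them, and where a whole thing is asked for, a point or a joint stands for the part that bears it (a point fixed in the world has none). Each returns a list of dicts, best first, with "p" (0 to 1); they miss things now and then, are a little off and sometimes report something else, mostly with a low value. They report only what shows in the picture. A call takes as long as a camera call. They do not tell look-alikes from the thing itself.
- cut_out(camera, name): "mask" (480x640 bool, what is visible of it).
- mark_of(camera, name): "centre" ([x, y, z] in m, in world coordinates, good to about 4 mm: a listed point, or the origin of a listed thing).
The state is a dict: "time": time; "q": joint angles; "qd": joint speeds; "joint_efforts": joint torques, N m; "tool_pos": TCP position; "orientation": TCP orientation; "ft_force": force on the tool from outside, world axes, zero at the start; "moment": the same for the moment, N m; "gripper_width": finger opening in m; "finger_force": force on a finger pad.
Only numpy, scipy, OpenCV 4.12 (cv2) and the standard library are available. Lean on these libraries where they do the work, as an engineer would, in place of code of your own. Each camera call takes 0.05 s, during which the arm holds its last target. There are 200 camera calls.

TASK

Unscrew the grey cap from the white suction filter housing (anticlockwise seen from above, about one and a half turns), letting it rise with its thread without pulling, pressing or wrenching hard on it, and keep hold of it when it comes free, because a spring under it pushes it off. Then set it down gently, head up, in the empty bay of the steel tray and let go; leave the stone cast and the spatula where they lie.

Things in the scene. Friction and masses are not known exactly. Their poses are not given: they have to be found in the camera images.
- cap: Grey round screw cap, 44 mm in diameter and 55 mm tall, 60 to 130 g. Origin: centre of its lower rim, z up along its axis. The top 26 mm (29 to 55 mm above the origin) is a solid ribbed head, meant for gripping from above; below that is a hollow skirt 29 mm deep, 43 mm in diameter. Inside the rim three small pins run in the thread.
- neck (a point): Foot of the threaded neck: the point on its upright axis at the flat top of the filter housing, 90 mm above the table (z up). At the start the cap's origin is about 2 mm above it. The thread is coarse and right-handed and its lead is not known: feel it. The cap comes free after about one and a half turns, its origin then about 24 mm above this point. While in the thread an unheld cap stays put.
- filter: White filter housing fixed to the bench, 150 x 130 mm and 90 mm high, with the neck in the middle of its top. Origin: centre of its underside; x runs across its 150 mm length from the gauge side to the pipe side.
- tray: Low steel tray fixed to the bench, 200 mm (x) by 140 mm (y), walls 15 mm high and 3 mm thick, floor 3 mm thick, with a wall across the middle that makes two bays of 95 x 134 mm. Origin: centre of its underside; +x points to the bay with the cast.
- bay (a point): Middle of the floor of the tray's empty bay (on the floor's upper face); axes as the tray.
- cast: Loose round stone cast, 54 mm in diameter, 24 mm tall, standing in the tray's other bay. Origin: centre of its underside.
- knife: Loose plaster spatula with a wooden handle, 170 mm long, lying on the bench between filter and tray. Origin: its middle on the bench.
- mouth (a point): Centre of the neck's upper end, 27 mm above its foot, hidden under the cap. A sprung brass plunger in it pushes up on the cap with about 5 N all the way and for some 8 mm more, so a freed cap that nobody holds is thrown off. The cap has about 1 mm of sideways play on the neck. Pulling, pressing or side load on the engaged cap of more than about 15 N overloads the thread.
Not all that is in view belongs to the job. What is shaped like the tray but orange is not meant.

How it is judged:
By the outcome, as a careful person would: the job done as asked, in the order asked, and still so for the second after the job is handed in, with the robot touching nothing.
It also fails if it takes over 72 s, if anything falls off the work surface, if the arm or the gripper's body presses on something with over 40 N, if the wrist force passes 120 N, or if a joint passes its speed limit or range.

## Working session

There is one attempt and no reset: what is moved stays moved. The work goes in short steps, Python scripts to look and compute and a shell command to move; the robot and the scene stay as the last step left them, time stands still between calls to the robot, and variables do not carry over. Pictures are saved under pics/ and viewed, at most 10 in all, crops included, and the job is handed in when it is done.

```bash
ls; mkdir -p pics; python3 - <<'E'
from workcell import *
import cv2,numpy as np
a=camera("scene");b=camera("top")
cv2.imwrite("pics/s1.png",a);cv2.imwrite("pics/t1.png",b)
for c in ("scene","top"):
  for n in ("cap","neck","tray","bay","filter","cast","knife"):
    print(c,n,[(np.round(d["centre"],4).tolist(),round(d["p"],2)) for d in mark_of(c,n)[:3]])
s=get_state();print(s)
E
```

```text
pics
scene cap [([0.597, -0.1962, 0.0934], 0.76)]
scene neck [([0.5975, -0.2, 0.0912], 0.72)]
scene tray [([0.3468, 0.6575, -0.0013], 0.73), ([0.517, 0.1605, 0.0004], 0.66), ([0.5963, -0.1957, 0.0028], 0.31)]
scene bay [([0.4608, 0.17, -0.0011], 0.8), ([0.301, 0.6741, 0.0023], 0.6)]
scene filter [([0.5956, -0.1979, 0.0026], 0.94)]
scene cast [([0.5636, 0.1655, 0.0035], 0.96)]
scene knife [([0.5111, 0.0027, 0.001], 0.69)]
top cap [([0.6015, -0.1956, 0.0955], 0.64)]
top neck [([0.5996, -0.1961, 0.0929], 0.63)]
top tray [([0.3465, 0.6569, -0.001], 0.83), ([0.5137, 0.165, -0.0023], 0.74)]
top bay [([0.2992, 0.6801, 0.0022], 0.7), ([0.4656, 0.1641, 0.0054], 0.6)]
top filter [([0.594, -0.1961, 0.003], 0.94)]
top cast [([0.5642, 0.1625, 0.0025], 0.66)]
top knife [([0.5139, 0.0008, 0.0005], 0.85)]
{'time': 0.8, 'q': array([-74.87552767,  21.93832846,   2.51476956,  91.55113035,
        -1.02544101,  66.53296432,  -2.85773513]), 'qd': array([-0.02633988,  0.1462398 , -0.08593681,  0.10278505, -0.04710988,
        0.07221418,  0.06788621]), 'joint_efforts': array([-3.84373670e-04, -4.33388579e+01,  1.02256112e+00, -2.49903435e+01,
        1.02551389e-02,  1.74253470e-03,  3.41106023e-06]), 'tool_pos': array([0.23003456, 0.60794774, 0.25028615]), 'orientation': array([[-9.35299151e-01,  3.53858019e-01, -2.20044594e-05],
       [ 3.53858019e-01,  9.35299151e-01,  7.91323279e-06],
       [ 2.33809131e-05, -3.85214491e-07, -1.00000000e+00]]), 'ft_force': array([-0.26803246, -0.27623965, -0.62910784]), 'moment': array([-0.00467343, -0.0274592 , -0.01997826]), 'finger_force': 0.0, 'gripper_width': 0.08541202215323469}
```

View pics/s1.png

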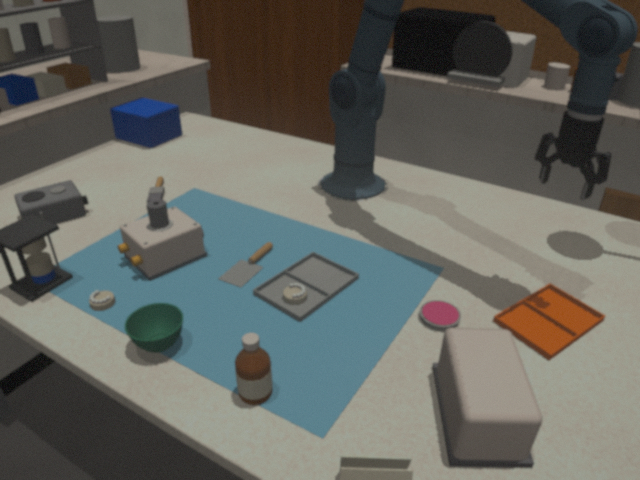

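View pics/t1.png

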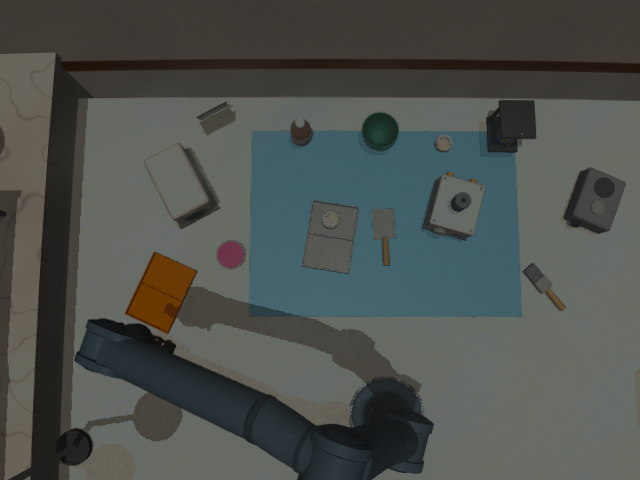

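The scene shows the grey cap on the white housing at scene px (157,212) / top px (461,202). The steel tray is at top px (330,237), with the cast in its upper half, and the orange look-alike is at (162,292). The networks agree to about 4 mm: cap (0.599,-0.197), bay (0.463,0.167). I'll travel above the cap now.

```bash

python3 -m pendant '[[0,[-26,-26,-5],[0,0,0]],[0,[-52,-52,-10],[0,0,0]],[0,[-78,-78,-20],[0,0,0]],[0,[-104,-104,-30],[0,0,0]],[0,[-130,-130,-30],[0,0,0]],[0,[-156,-156,-30],[0,0,0]],[0,[-182,-182,-30],[0,0,0]],[0,[-208,-208,-30],[0,0,0]]]' 30
python3 -m pendant '[[0,[-26,-26,0],[0,0,0]],[0,[-52,-52,0],[0,0,0]],[0,[-78,-78,0],[0,0,0]],[0,[-104,-104,0],[0,0,0]],[0,[-130,-130,0],[0,0,0]],[0,[-156,-156,0],[0,0,0]],[0,[-182,-182,0],[0,0,0]],[0,[-208,-208,0],[0,0,0]]]'
python3 - <<'E'
from workcell import *
s=get_state();print(s['time'],s['q'],s['tool_pos'],s['ft_force'])
E
```

```text
time: 1.47
tool_pos: [0.3515, 0.3381, 0.2807]
orientation: [[-0.935, 0.354, 0.0], [0.354, 0.935, 0.001], [-0.0, 0.001, -1.0]]
ft_force: [0.8, -0.7, 1.0]
gripper_width: 0.0856
finger_force: 0.0
time: 2.13
tool_pos: [0.4724, 0.0699, 0.2807]
orientation: [[-0.935, 0.354, 0.001], [0.354, 0.935, 0.001], [-0.001, 0.001, -1.0]]
ft_force: [0.2, 0.0, 0.2]
gripper_width: 0.0856
finger_force: 0.0
2.1333 [-41.62597031   0.39129384  28.7084449  113.72342699  -0.24902996
  65.86423089  56.46062465] [0.4723734  0.06987004 0.28074704] [0.24462135 0.00152461 0.1597241 ]
```

```bash

python3 -m pendant '[[0,[-27,-26,0],[0,0,0]],[0,[-54,-52,0],[0,0,0]],[0,[-81,-78,0],[0,0,0]],[0,[-108,-104,0],[0,0,0]],[0,[-135,-130,0],[0,0,0]],[0,[-162,-156,0],[0,0,0]],[0,[-189,-182,0],[0,0,0]],[0,[-213,-205,0],[0,0,0]]]'
python3 -m pendant '[[0,[0,0,0],[0,0,0.12]],[0,[0,0,0],[0,0,0.24]],[0,[0,0,0],[0,0,0.36]],[0,[0,0,0],[0,0,0.48]],[0,[0,0,0],[0,0,0.6]],[0,[0,0,0],[0,0,0.72]],[0,[0,0,0],[0,0,0.84]],[0,[0,0,0],[0,0,0.84]]]'
python3 - <<'E'
from workcell import *
import cv2,numpy as np
s=get_state();print(s['time'],s['q'],s['tool_pos'],s['ft_force'])
m=camera_model("wrist");a=camera("wrist");cv2.imwrite("pics/w1.png",a)
print(m["R"],m["t"],m["K"],m["k1"])
for n in ("cap","neck","filter"): print(n,[(np.round(d["centre"],4).tolist(),round(d["p"],2)) for d in mark_of("wrist",n)[:3]])
c=cut_out("wrist","cap")
if c:
  M=c[0]["mask"].astype(np.uint8); x,y,w,h=cv2.boundingRect(M);print(c[0]["p"],x,y,w,h)
  np.save("capmask.npy",M)
  ov=a.copy();cs,_=cv2.findContours(M,0,1);cv2.drawContours(ov,cs,-1,(0,255,0),1);cv2.imwrite("pics/w1o.png",ov)
E
```

```text
time: 2.8
tool_pos: [0.5993, -0.1978, 0.2804]
orientation: [[-0.935, 0.354, 0.001], [0.354, 0.935, -0.001], [-0.001, -0.0, -1.0]]
ft_force: [0.4, -1.1, 0.1]
gripper_width: 0.0852
finger_force: 0.0
time: 3.47
tool_pos: [0.5987, -0.1951, 0.2801]
orientation: [[-0.359, 0.933, -0.0], [0.933, 0.359, -0.0], [-0.0, -0.0, -1.0]]
ft_force: [0.4, 0.2, 0.5]
gripper_width: 0.0855
finger_force: 0.0
3.4667 [-23.6909063   24.2719386   49.67460173  94.4098829  -19.41149775
  70.41508522  51.15197013] [ 0.59871818 -0.1951192   0.28014834] [0.44301474 0.19892151 0.51938445]
[[ 9.32722017e-01  3.60595676e-01 -6.30489002e-04]
 [ 3.43590169e-01 -8.88201991e-01  3.05029539e-01]
 [ 1.09432331e-01 -2.84724396e-01 -9.52342681e-01]] [-0.4881109  -0.42722856  0.28733639] [[342.87016314   0.         318.98249935]
 [  0.         342.87016314 242.03198862]
 [  0.           0.           1.        ]] -0.0639150185251588
cap [([0.5903, -0.1936, 0.0921], 0.9)]
neck []
filter []
0.66 288 199 56 66
```

View pics/w1o.png

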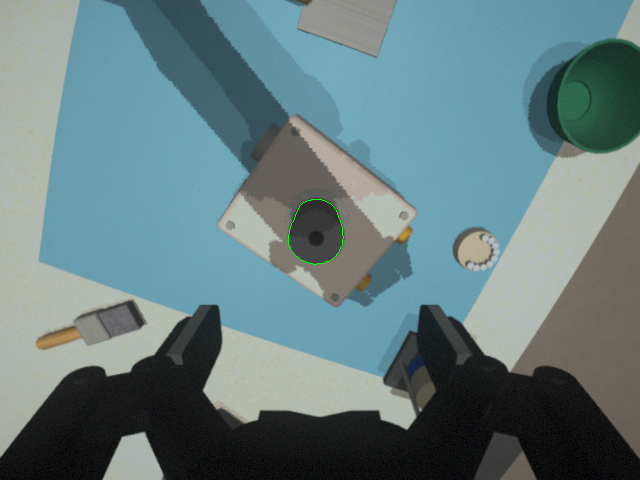

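```bash
cat > h.py <<'E'
import numpy as np,cv2
def ray(m,u,v,z):
    K=np.array(m["K"]);k=m["k1"];R=np.array(m["R"]);t=np.array(m["t"]).ravel()
    p=np.array([(u-K[0,2])/K[0,0],(v-K[1,2])/K[1,1]]);q=p.copy()
    for _ in range(10): q=p/(1+k*(q@q))
    d=R.T@np.r_[q,1];C=-R.T@t
    return C+d*(z-C[2])/d[2]
def proj(m,X):
    c=np.array(m["R"])@X+np.array(m["t"]).ravel();p=c[:2]/c[2];p=p*(1+m["k1"]*(p@p))
    return p*m["K"][0][0]+np.array(m["K"])[:2,2]
E
python3 - <<'E'
from workcell import *
from h import *
m=camera_model("wrist")
for u,v in((316,238),(316,236)): print(ray(m,u,v,.147))
c=ray(m,316,237,.147)
P=np.array([proj(m,c+[.022*np.cos(a),.022*np.sin(a),0]) for a in np.arange(0,6.3,.3)])
print(P.min(0),P.max(0))
b=cv2.imread("pics/t1.png");mt=camera_model("top")
print(proj(mt,np.r_[c[:2],.147]))
M=np.load("capmask.npy");xs=[np.flatnonzero(M[r])[[0,-1]].tolist() for r in range(225,260,5)];print(xs)
E
python3 -m pendant '[[0,[0,0,0],[0,0,0.12]],[0,[0,0,0],[0,0,0.24]],[0,[0,0,0],[0,0,0.36]],[0,[0,0,0],[0,0,0.48]],[0,[0,0,0],[0,0,0.6]],[0,[0,0,0],[0,0,0.72]],[0,[0,0,0],[0,0,0.84]],[0,[0,0,0],[0,0,0.96]]]'
python3 -m pendant '[[0,[0,0,0],[0,0,0.12]],[0,[0,0,0],[0,0,0.24]],[0,[0,0,0],[0,0,0.36]],[0,[0,0,0],[0,0,0.48]],[0,[0,0,0],[0,0,0.6]],[0,[0,0,0],[0,0,0.72]],[0,[0,0,0],[0,0,0.84]],[0,[0,0,0],[0,0,0.96]]]'
python3 -m pendant '[[0,[0,0,0],[0,0,0.12]],[0,[0,0,0],[0,0,0.24]],[0,[0,0,0],[0,0,0.36]],[0,[0,0,0],[0,0,0.48]],[0,[0,0,0],[0,0,0.6]],[0,[0,0,0],[0,0,0.72]],[0,[0,0,0],[0,0,0.84]],[0,[0,0,0],[0,0,0.96]]]'
python3 - <<'E'
from workcell import *
s=get_state();print(s['time'],s['q'],s['tool_pos'],s['ft_force'])
E
```

```text
[ 0.59669638 -0.19640191  0.147     ]
[ 0.59610525 -0.1948761   0.147     ]
[288.08457008 209.7270807 ] [343.97561579 263.22744209]
[463.33956194 199.79767944]
[[291, 341], [289, 342], [288, 342], [288, 342], [289, 342], [291, 339], [295, 336]]
time: 4.38
tool_pos: [0.5986, -0.1955, 0.2804]
orientation: [[0.561, 0.828, 0.0], [0.828, -0.561, 0.0], [0.001, 0.0, -1.0]]
ft_force: [0.7, -0.2, 0.5]
gripper_width: 0.0851
finger_force: 0.0
time: 5.05
tool_pos: [0.5987, -0.1953, 0.2802]
orientation: [[1.0, 0.016, 0.0], [0.016, -1.0, 0.001], [0.0, -0.001, -1.0]]
ft_force: [-0.2, -0.8, 0.7]
gripper_width: 0.0851
finger_force: 0.0
time: 5.72
tool_pos: [0.5988, -0.1952, 0.28]
orientation: [[0.587, -0.81, -0.0], [-0.81, -0.587, 0.001], [-0.001, -0.0, -1.0]]
ft_force: [-0.2, -0.0, -0.9]
gripper_width: 0.0854
finger_force: 0.0
5.7167 [-38.45147509  47.01404377  84.4327582   94.89413172 -47.24570016
  82.63306643 -92.74349256] [ 0.59879889 -0.19523969  0.27998796] [-0.15339485 -0.04486656 -0.93785881]
```

```bash
python3 - <<'E'
from workcell import *
from h import *
m=camera_model("wrist");a=camera("wrist")
mk=mark_of("wrist","cap");print([(np.round(d["centre"],4),d["p"]) for d in mk[:1]])
c=cut_out("wrist","cap")[0];M=c["mask"].astype(np.uint8);print(c["p"],cv2.boundingRect(M))
x,y,w,h=cv2.boundingRect(M)
z=cv2.resize(a[y-30:y+h+30,x-40:x+w+40],None,fx=5,fy=5,interpolation=cv2.INTER_CUBIC)[:600,:800]
cv2.imwrite("pics/w2.png",cv2.convertScaleAbs(z,alpha=2));print("crop0",x-40,y-30)
s=get_state()
# fit: centre on z=.147 such that top-circle's width extremes & near edge match mask bbox
from scipy.optimize import least_squares
def f(p):
    P=np.array([proj(m,np.r_[p[0]+.022*np.cos(t),p[1]+.022*np.sin(t),.147]) for t in np.linspace(0,6.283,60)])
    return [P[:,0].min()-x,P[:,0].max()-(x+w-1),P[:,1].max()-(y+h-1)]
r=least_squares(f,[.597,-.196]);print(r.x,r.fun)
R=s['orientation'];print(s['tool_pos'],R.T@(np.r_[r.x,.135]-s['tool_pos'])*1000)
E
```

```text
[(array([ 0.5919, -0.1955,  0.0934]), 0.72)]
0.74 (295, 198, 55, 66)
crop0 255 168
[ 0.59674736 -0.19623649] [-1.11280575  1.11137591  0.06108123]
[ 0.59868359 -0.19545965  0.27986466] [ -0.49254635   1.89603363 144.86643979]
```

View pics/w2.png

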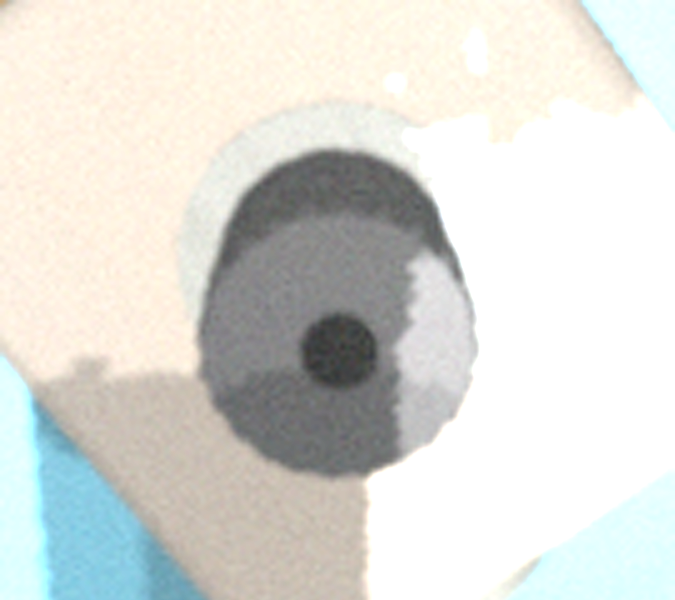

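```bash

python3 -m pendant '[[0,[0,1,30],[0,0,0]],[0,[0,2,60],[0,0,0]],[40,[-0.5,2,85],[0,0,0]],[70,[-0.5,2,110],[0,0,0]],[90,[-0.5,2,125],[0,0,0]],[90,[-0.5,2,137],[0,0,0]],[90,[-0.5,2,145],[0,0,0]],[90,[-0.5,2,146],[0,0,0]]]' 30
python3 - <<'E'
from workcell import *
s=get_state();print(s['tool_pos'],s['ft_force'],s['moment'],s['gripper_width'],s['q'])
E
```

```text
time: 6.53
tool_pos: [0.5964, -0.1959, 0.1333]
orientation: [[0.591, -0.807, -0.001], [-0.807, -0.591, 0.001], [-0.001, 0.001, -1.0]]
ft_force: [1.4, 0.3, 0.0]
gripper_width: 0.0553
finger_force: 0.0
[ 0.59640325 -0.19593422  0.13329264] [1.42140257 0.27884678 0.02441578] [-0.0163243  -0.00818668  0.01575026] 0.05528132771663634 [-35.15100049  53.72853162  74.73777829 102.2470115  -55.53393608
  70.62959317 -87.82173504]
```

```bash

python3 -m pendant '[[110,[0,0,0],[0,0,0]],[118,[0,0,0],[0,0,0]],[135,[0,0,0],[0,0,0]],[145,[0,0,0],[0,0,0]],[145,[0,0,0],[0,0,0]]]' 30
python3 - <<'E'
from workcell import *
s=get_state();print(s['tool_pos'],s['ft_force'],s['moment'],s['gripper_width'],s['finger_force'],s['orientation'].T@s['ft_force'])
E
```

```text
time: 6.95
tool_pos: [0.5974, -0.197, 0.1358]
orientation: [[0.59, -0.808, 0.002], [-0.808, -0.59, -0.001], [0.002, -0.001, -1.0]]
ft_force: [0.5, 0.6, 3.4]
gripper_width: 0.0431
finger_force: 31.7
[ 0.59735404 -0.19696456  0.13578899] [0.50517225 0.60647675 3.42171707] [-0.01685388  0.09225665  0.03189921] 0.0430823948430001 31.66121006011963 [-0.18414191 -0.76936082 -3.42130625]
```

```bash
cat > st.py <<'E'
from workcell import *
import numpy as np
s=get_state();R=s['orientation']
print(round(s['time'],2),'pos',np.round(s['tool_pos'],4),'yaw',round(float(np.degrees(np.arctan2(R[1,1],R[0,1]))),1),'F',np.round(s['ft_force'],1),'M',np.round(s['moment'],2),'w',round(s['gripper_width'],4),'ff',round(s['finger_force'],1),'q',np.round(s['q']))
E
python3 -m pendant '[[145,[0,0,-0.2],[0,0,-0.08]],[145,[0,0,-0.4],[0,0,-0.16]],[145,[0,0,-0.6],[0,0,-0.24]],[145,[0,0,-0.7],[0,0,-0.32]],[145,[0,0,-0.9],[0,0,-0.4]],[145,[0,0,-1.1],[0,0,-0.48]]]' >/dev/null; python3 st.py
```

```text
7.45 pos [ 0.5977 -0.1967  0.1369] yaw -116.1 F [1.  0.7 3.7] M [ 0.08 -0.04 -0.06] w 0.0435 ff 31.9 q [-34.  49.  71. 102. -51.  67. -63.]
```

```bash

python3 -m pendant '[[145,[0,0,-0.2],[0,0,-0.1]],[145,[0,0,-0.4],[0,0,-0.2]],[145,[0,0,-0.7],[0,0,-0.3]],[145,[0,0,-0.9],[0,0,-0.4]],[145,[0,0,-1.1],[0,0,-0.5]],[145,[0,0,-1.4],[0,0,-0.6]],[145,[0,0,-1.6],[0,0,-0.7]],[145,[0,0,-1.9],[0,0,-0.8]]]' >/dev/null; python3 st.py
python3 -m pendant '[[145,[0,0,-0.2],[0,0,-0.1]],[145,[0,0,-0.4],[0,0,-0.2]],[145,[0,0,-0.7],[0,0,-0.3]],[145,[0,0,-0.9],[0,0,-0.4]],[145,[0,0,-1.1],[0,0,-0.5]],[145,[0,0,-1.4],[0,0,-0.6]],[145,[0,0,-1.6],[0,0,-0.7]],[145,[0,0,-1.9],[0,0,-0.8]]]' >/dev/null; python3 st.py
```

```text
8.12 pos [ 0.5978 -0.1967  0.1387] yaw -70.3 F [ 0.6 -0.4  2.5] M [-0.01 -0.05 -0.08] w 0.0431 ff 31.8 q [-30.  42.  62. 102. -42.  63. -23.]
8.78 pos [ 0.5976 -0.1963  0.1404] yaw -24.4 F [-0.4  0.7  3.5] M [ 0.15 -0.01 -0.04] w 0.0432 ff 31.8 q [-25.  36.  52. 102. -33.  59.  16.]
```

```bash

python3 -m pendant '[[145,[0,0,-0.2],[0,0,-0.1]],[145,[0,0,-0.4],[0,0,-0.2]],[145,[0,0,-0.7],[0,0,-0.3]],[145,[0,0,-0.9],[0,0,-0.4]],[145,[0,0,-1.1],[0,0,-0.5]],[145,[0,0,-1.4],[0,0,-0.6]],[145,[0,0,-1.6],[0,0,-0.7]],[145,[0,0,-1.9],[0,0,-0.8]]]' >/dev/null; python3 st.py
python3 -m pendant '[[145,[0,0,-0.2],[0,0,-0.1]],[145,[0,0,-0.4],[0,0,-0.2]],[145,[0,0,-0.7],[0,0,-0.3]],[145,[0,0,-0.9],[0,0,-0.4]],[145,[0,0,-1.1],[0,0,-0.5]],[145,[0,0,-1.4],[0,0,-0.6]],[145,[0,0,-1.6],[0,0,-0.7]],[145,[0,0,-1.9],[0,0,-0.8]]]' >/dev/null; python3 st.py
```

```text
9.45 pos [ 0.5971 -0.1962  0.1421] yaw 21.4 F [-0.8  1.3  3.5] M [ 0.23  0.26 -0.03] w 0.0433 ff 31.8 q [-18.  32.  42. 101. -25.  57.  56.]
10.12 pos [ 0.5967 -0.1964  0.1439] yaw 67.2 F [-0.5  1.1  2.4] M [ 0.16  0.26 -0.04] w 0.0433 ff 31.8 q [-10.  29.  32. 101. -18.  55.  96.]
```

```bash

python3 -m pendant '[[145,[0,0,-0.2],[0,0,-0.1]],[145,[0,0,-0.4],[0,0,-0.2]],[145,[0,0,-0.7],[0,0,-0.3]],[145,[0,0,-0.9],[0,0,-0.4]],[145,[0,0,-1.1],[0,0,-0.5]],[145,[0,0,-1.4],[0,0,-0.6]],[145,[0,0,-1.6],[0,0,-0.7]],[145,[0,0,-1.9],[0,0,-0.8]]]' >/dev/null; python3 st.py
python3 -m pendant '[[145,[0,0,-0.2],[0,0,-0.08]],[145,[0,0,-0.4],[0,0,-0.16]],[145,[0,0,-0.6],[0,0,-0.24]],[145,[0,0,-0.6],[0,0,-0.24]],[145,[0,0,-0.6],[0,0,-0.24]]]' >/dev/null; python3 st.py
```

```text
10.78 pos [ 0.5966 -0.1967  0.1457] yaw 113.0 F [-0.9  0.4  1.8] M [0.19 0.17 0.  ] w 0.0434 ff 31.8 q [ -3.  27.  22. 100. -12.  55. 137.]
11.2 pos [ 0.5968 -0.1967  0.1462] yaw 126.4 F [-0.7  0.4  4.7] M [0.06 0.18 0.05] w 0.0432 ff 31.8 q [ -1.  27.  19. 100. -10.  55. 149.]
```

```bash

python3 -m pendant '[[110,[0,0,0],[0,0,0]],[80,[0,0,0],[0,0,0]],[65,[0,0,0],[0,0,0]],[65,[0,0,0],[0,0,0]],[65,[0,0,0],[0,0,0.12]],[65,[0,0,0],[0,0,0.24]],[65,[0,0,0],[0,0,0.36]],[65,[0,0,0],[0,0,0.48]]]' >/dev/null; python3 st.py
for i in 1; do python3 -m pendant '[[65,[0,0,0],[0,0,0.12]],[65,[0,0,0],[0,0,0.24]],[65,[0,0,0],[0,0,0.36]],[65,[0,0,0],[0,0,0.48]],[65,[0,0,0],[0,0,0.6]],[65,[0,0,0],[0,0,0.72]],[65,[0,0,0],[0,0,0.84]],[65,[0,0,0],[0,0,0.96]]]' >/dev/null; python3 st.py; done
python3 - <<'E'
from workcell import *
from h import *
a=camera("wrist");cv2.imwrite("pics/w3.png",a)
E
```

```text
11.87 pos [ 0.5965 -0.1962  0.1451] yaw 98.7 F [-0.4 -0.1  0.2] M [-0.05 -0.02  0.02] w 0.0633 ff 0.0 q [ -5.  27.  25. 101. -14.  55. 124.]
12.53 pos [ 0.5966 -0.1961  0.1452] yaw 43.7 F [0.7 0.2 0.4] M [-0.01  0.01 -0.02] w 0.0633 ff 0.0 q [-14.  30.  37. 101. -21.  56.  75.]
```

View pics/w3.png

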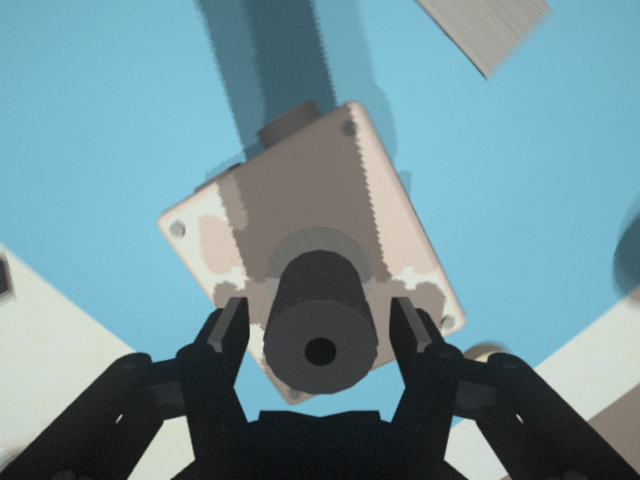

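The cap, with its dot at px (320,348), stands centred between the open fingers, and the finger gaps are equal (249→265 and 377→391). I'll rotate back.

```bash
python3 - <<'E'
from workcell import *
from h import *
m=camera_model("wrist")
for z in (.147,.158): print(z,proj(m,np.array([.5967,-.1963,z])))
E
python3 -m pendant '[[65,[0,0,0],[0,0,0.12]],[65,[0,0,0],[0,0,0.24]],[65,[0,0,0],[0,0,0.36]],[65,[0,0,0],[0,0,0.48]],[65,[0,0,0],[0,0,0.6]],[65,[0,0,0],[0,0,0.72]],[65,[0,0,0],[0,0,0.84]],[65,[0,0,0],[0,0,0.96]]]' >/dev/null; python3 st.py
python3 -m pendant '[[65,[0,0,0],[0,0,0.12]],[65,[0,0,0],[0,0,0.24]],[65,[0,0,0],[0,0,0.36]],[65,[0,0,0],[0,0,0.48]],[65,[0,0,0],[0,0,0.6]],[65,[0,0,0],[0,0,0.72]],[65,[0,0,0],[0,0,0.84]],[65,[0,0,0],[0,0,0.96]]]' >/dev/null; python3 st.py
python3 -m pendant '[[65,[0,0,0],[0,0,0.12]],[65,[0,0,0],[0,0,0.24]],[65,[0,0,0],[0,0,0.36]],[65,[0,0,0],[0,0,0.48]],[65,[0,0,0],[0,0,0.6]],[65,[0,0,0],[0,0,0.72]],[65,[0,0,0],[0,0,0.84]],[65,[0,0,0],[0,0,0.96]]]' >/dev/null; python3 st.py
python3 -m pendant '[[65,[0,0,0],[0,0,0.12]],[65,[0,0,0],[0,0,0.24]],[65,[0,0,0],[0,0,0.36]],[65,[0,0,0],[0,0,0.48]],[65,[0,0,0],[0,0,0.5]],[65,[0,0,0],[0,0,0.5]]]' >/dev/null; python3 st.py
```

```text
0.147 [317.54339798 335.00364159]
0.158 [317.40970418 351.17492371]
13.25 pos [ 0.5966 -0.196   0.1452] yaw -11.1 F [-0.2 -0.1 -0.2] M [ 0.01  0.01 -0.08] w 0.0641 ff 0.0 q [-23.  34.  49. 101. -30.  58.  27.]
13.92 pos [ 0.5967 -0.1959  0.1451] yaw -66.1 F [-0.1 -1.5  0.4] M [ 0.   -0.01  0.02] w 0.0641 ff 0.0 q [-30.  41.  61. 102. -40.  63. -20.]
14.58 pos [ 0.5968 -0.1958  0.145 ] yaw -121.1 F [ 0.6 -0.6  0.5] M [-0.03  0.01 -0.02] w 0.0636 ff 0.0 q [-34.  49.  72. 102. -51.  69. -68.]
15.08 pos [ 0.5966 -0.196   0.1448] yaw -149.4 F [ 0.5 -0.6 -0.2] M [-0.02 -0.04  0.01] w 0.0636 ff 0.0 q [-36.  54.  76. 102. -56.  72. -93.]
```

```bash

python3 -m pendant '[[90,[0,0,0],[0,0,0]],[110,[0,0,0],[0,0,0]],[118,[0,0,0],[0,0,0]],[135,[0,0,0],[0,0,0]],[145,[0,0,0],[0,0,0]],[145,[0,0,0],[0,0,0]]]' 40 >/dev/null; python3 st.py
python3 -m pendant '[[145,[0,0,-0.2],[0,0,-0.1]],[145,[0,0,-0.4],[0,0,-0.2]],[145,[0,0,-0.7],[0,0,-0.3]],[145,[0,0,-0.9],[0,0,-0.4]],[145,[0,0,-1.1],[0,0,-0.5]],[145,[0,0,-1.4],[0,0,-0.6]],[145,[0,0,-1.6],[0,0,-0.7]],[145,[0,0,-1.9],[0,0,-0.8]]]' >/dev/null; python3 st.py
python3 -m pendant '[[145,[0,0,-0.2],[0,0,-0.1]],[145,[0,0,-0.4],[0,0,-0.2]],[145,[0,0,-0.7],[0,0,-0.3]],[145,[0,0,-0.9],[0,0,-0.4]],[145,[0,0,-1.1],[0,0,-0.5]],[145,[0,0,-1.4],[0,0,-0.6]],[145,[0,0,-1.6],[0,0,-0.7]],[145,[0,0,-1.9],[0,0,-0.8]]]' >/dev/null; python3 st.py
```

```text
15.58 pos [ 0.5968 -0.1962  0.1458] yaw -149.6 F [0.1 0.6 1.9] M [0.15 0.06 0.04] w 0.0431 ff 40.4 q [-36.  54.  76. 102. -56.  72. -93.]
16.25 pos [ 0.5968 -0.1963  0.1476] yaw -103.5 F [0.2 0.3 1.2] M [ 0.02 -0.12 -0.08] w 0.0427 ff 40.5 q [-33.  47.  69. 102. -48.  67. -53.]
16.92 pos [ 0.5967 -0.1963  0.1494] yaw -57.7 F [0.  0.1 0.1] M [ 0.06 -0.03 -0.09] w 0.0427 ff 40.5 q [-29.  40.  60. 102. -39.  62. -13.]
```

```bash

python3 -m pendant '[[145,[0,0,-0.2],[0,0,-0.1]],[145,[0,0,-0.4],[0,0,-0.2]],[145,[0,0,-0.6],[0,0,-0.3]],[145,[0,0,-0.8],[0,0,-0.4]],[145,[0,0,-1.0],[0,0,-0.5]],[145,[0,0,-1.3],[0,0,-0.6]],[145,[0,0,-1.5],[0,0,-0.7]],[145,[0,0,-1.7],[0,0,-0.8]]]' >/dev/null; python3 st.py
python3 -m pendant '[[145,[0,0,-0.2],[0,0,-0.1]],[145,[0,0,-0.4],[0,0,-0.2]],[145,[0,0,-0.6],[0,0,-0.3]],[145,[0,0,-0.8],[0,0,-0.4]],[145,[0,0,-1.0],[0,0,-0.5]],[145,[0,0,-1.3],[0,0,-0.6]],[145,[0,0,-1.5],[0,0,-0.7]],[145,[0,0,-1.7],[0,0,-0.8]]]' >/dev/null; python3 st.py
```

```text
17.58 pos [ 0.5966 -0.1963  0.1512] yaw -11.8 F [-0.6  0.6  0.7] M [ 0.11  0.02 -0.04] w 0.0431 ff 40.5 q [-23.  34.  50. 101. -30.  59.  26.]
18.25 pos [ 0.5966 -0.1964  0.1529] yaw 34.0 F [0.6 0.1 0.8] M [ 0.05  0.03 -0.07] w 0.0429 ff 40.5 q [-16.  30.  40. 101. -22.  57.  66.]
```

```bash

python3 -m pendant '[[145,[0,0,-0.2],[0,0,-0.1]],[145,[0,0,-0.4],[0,0,-0.2]],[145,[0,0,-0.6],[0,0,-0.3]],[145,[0,0,-0.8],[0,0,-0.4]],[145,[0,0,-1.0],[0,0,-0.5]],[145,[0,0,-1.3],[0,0,-0.6]],[145,[0,0,-1.5],[0,0,-0.7]],[145,[0,0,-1.7],[0,0,-0.8]]]' >/dev/null; python3 st.py
python3 -m pendant '[[145,[0,0,-0.2],[0,0,-0.1]],[145,[0,0,-0.4],[0,0,-0.2]],[145,[0,0,-0.6],[0,0,-0.3]],[145,[0,0,-0.8],[0,0,-0.4]],[145,[0,0,-1.0],[0,0,-0.5]]]' >/dev/null; python3 st.py
python3 -m pendant '[[145,[0,0,-0.2],[0,0,-0.1]],[145,[0,0,-0.4],[0,0,-0.2]],[145,[0,0,-0.6],[0,0,-0.3]],[145,[0,0,-0.8],[0,0,-0.4]],[145,[0,0,-0.8],[0,0,-0.4]]]' >/dev/null; python3 st.py
```

```text
18.92 pos [ 0.5965 -0.1968  0.1546] yaw 79.8 F [-0.4  0.7  1.5] M [ 0.1   0.06 -0.03] w 0.0432 ff 40.5 q [ -9.  27.  30. 100. -16.  56. 107.]
19.33 pos [ 0.5966 -0.1971  0.1558] yaw 108.5 F [ 0.2 -0.6  1.6] M [-0.05 -0.04 -0.03] w 0.0429 ff 40.4 q [ -4.  26.  23. 100. -12.  56. 133.]
19.75 pos [ 0.5973 -0.1971  0.1574] yaw 131.2 F [-0.3  0.2  4. ] M [0.02 0.01 0.02] w 0.0431 ff 40.6 q [ -0.  26.  19. 100. -10.  56. 153.]
```

```bash

python3 -m pendant '[[145,[0,0,-0.7],[0,0,0]],[145,[0,0,-1.4],[0,0,0]],[145,[0,0,-2],[0,0,0]],[145,[0,0,-2],[0,0,0]]]' >/dev/null; python3 st.py
python3 -m pendant '[[145,[0,0,-1],[0,0,0]],[145,[0,0,-2],[0,0,0]],[145,[0,0,-2],[0,0,0]]]' >/dev/null; python3 st.py
```

```text
20.08 pos [ 0.5972 -0.197   0.1588] yaw 131.1 F [ 1.4 -0.2  3.3] M [-0.31 -0.21  0.02] w 0.0429 ff 40.6 q [ -0.  26.  19. 100. -10.  56. 153.]
20.33 pos [ 0.5972 -0.1971  0.1607] yaw 131.1 F [ 2.4 -2.2  3.7] M [-0.48 -0.35 -0.02] w 0.0431 ff 40.6 q [ -0.  26.  19. 100. -10.  56. 153.]
```

```bash

python3 -m pendant '[[145,[0,-0.6,-1],[0,0,0]],[145,[0,-1,-2],[0,0,0]],[145,[0,-1,-3],[0,0,0]],[145,[0,-1,-3],[0,0,0]]]' >/dev/null; python3 st.py
python3 -m pendant '[[145,[0,0,-1],[0,0,0]],[145,[0,0,-2.5],[0,0,0]],[145,[0,0,-4],[0,0,0]],[145,[0,0,-4],[0,0,0]]]' >/dev/null; python3 st.py
```

```text
20.67 pos [ 0.5973 -0.197   0.1633] yaw 131.1 F [ 1.3 -1.1  3.6] M [-0.34 -0.25  0.04] w 0.0426 ff 40.6 q [ -0.  25.  19. 100. -10.  57. 153.]
21.0 pos [ 0.5958 -0.1956  0.1658] yaw 131.2 F [-0.1  1.4 -0.5] M [ 0.02  0.01 -0.04] w 0.0428 ff 40.6 q [ -1.  25.  19. 100. -10.  57. 153.]
```

```bash

python3 -m pendant '[[145,[0,0,-3],[0,0,0]],[145,[0,0,-10],[0,0,0]],[145,[0,0,-20],[0,0,0]],[145,[0,0,-32],[0,0,0]],[145,[0,0,-42],[0,0,0]],[145,[-3,8,-48],[0,0,0]],[145,[-10,26,-50],[0,0,0]],[145,[-20,52,-50],[0,0,0]]]' >/dev/null; python3 st.py
python3 -m pendant '[[145,[-10,27,0],[0,0,0]],[145,[-20,54,0],[0,0,0]],[145,[-31,81,0],[0,0,0]],[145,[-41,108,0],[0,0,0]],[145,[-52,135,0],[0,0,0]],[145,[-62,162,0],[0,0,0]],[145,[-72,189,0],[0,0,0]],[145,[-82,215,0],[0,0,0]]]' >/dev/null; python3 st.py
python3 -m pendant '[[145,[-10,27,0],[0,0,0]],[145,[-20,54,0],[0,0,0]],[145,[-29,75,0],[0,0,0]],[145,[-34,88,0],[0,0,0]],[145,[-36,94,0],[0,0,0]],[145,[-36,94,0],[0,0,0]]]' >/dev/null; python3 st.py
python3 - <<'E'
from workcell import *
from h import *
a=camera("wrist");cv2.imwrite("pics/w4.png",a);b=camera("top")
print([(np.round(d["centre"],4),d["p"]) for c in("wrist","top") for d in mark_of(c,"bay")[:2]])
E
```

```text
21.67 pos [ 0.5789 -0.1472  0.2195] yaw 130.9 F [ 0.5  1.  -1. ] M [0.02 0.02 0.06] w 0.0431 ff 40.7 q [ -6.  18.  19. 102.  -7.  61. 147.]
22.33 pos [0.4974 0.073  0.2181] yaw 131.2 F [ 0.3 -0.2 -0.8] M [-0.06  0.    0.02] w 0.0429 ff 40.7 q [-23.   8.  11. 114.  -2.  58. 120.]
22.83 pos [0.4628 0.1677 0.2178] yaw 131.4 F [ 0.9 -0.4 -0.8] M [-0.01 -0.02 -0.04] w 0.0429 ff 40.7 q [-30.   7.   6. 115.  -1.  58. 107.]
[(array([0.4672, 0.1708, 0.0031]), 0.63), (array([0.4646, 0.1688, 0.0053]), 0.7), (array([0.3024, 0.6838, 0.0008]), 0.68)]
```

View pics/w4.png

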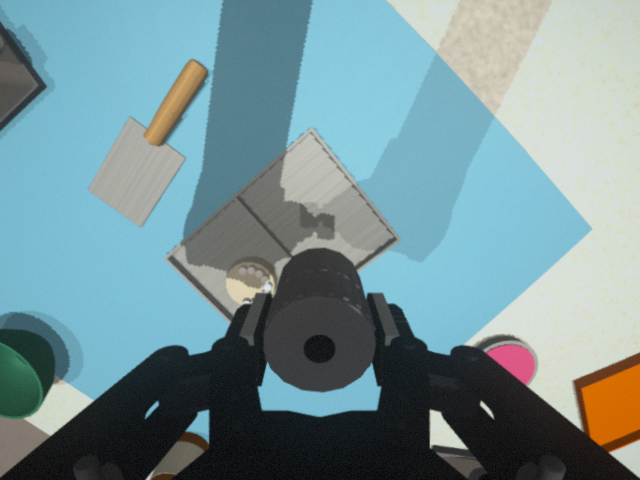

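The cap is held upright; the dot on its head is at px (320,347). The empty bay lies right of the divider (px 237,197–290,250), and the cast stands in the other bay at (250,280). The bay marks agree at (0.465,0.169), so I'll lower the cap.

```bash

python3 -m pendant '[[145,[0,0,15],[0,0,0]],[145,[0,0,40],[0,0,0]],[145,[0,0,70],[0,0,0]],[145,[0,0,100],[0,0,0]],[145,[0,0,128],[0,0,0]],[145,[0,0,146],[0,0,0]],[145,[0,0,158],[0,0,0]],[145,[0,0,162],[0,0,0]]]' >/dev/null; python3 st.py
python3 -m pendant '[[145,[0,0,1],[0,0,0]],[145,[0,0,2],[0,0,0]],[145,[0,0,3],[0,0,0]],[145,[0,0,4],[0,0,0]],[145,[0,0,4],[0,0,0]]]' >/dev/null; python3 st.py
```

```text
23.7 pos [0.4625 0.1633 0.0529] yaw 131.0 F [-0.6 -0.1 -0.9] M [0.   0.04 0.01] w 0.0429 ff 40.7 q [-29.  21.   5. 121.  -3.  38. 109.]
24.12 pos [0.4643 0.1658 0.0519] yaw 131.1 F [-0.5  0.4 -1.3] M [ 0.04  0.01 -0.05] w 0.0431 ff 40.7 q [-29.  22.   5. 121.  -3.  37. 109.]
```

```bash

python3 -m pendant '[[145,[0,0,1],[0,0,0]],[145,[0,0,2],[0,0,0]],[145,[0,0,2],[0,0,0]],[145,[0,0,2],[0,0,0]]]' >/dev/null; python3 st.py
python3 -m pendant '[[145,[0,0,1],[0,0,0]],[145,[0,0,2],[0,0,0]],[145,[0,0,2],[0,0,0]],[145,[0,0,2],[0,0,0]]]' >/dev/null; python3 st.py
```

```text
24.45 pos [0.4636 0.1656 0.0492] yaw 131.2 F [ 0.3  0.4 -1.5] M [-0.05  0.03  0.  ] w 0.0428 ff 40.7 q [-29.  22.   5. 121.  -3.  37. 109.]
24.78 pos [0.4636 0.1656 0.047 ] yaw 131.2 F [-0.2  0.5 -1. ] M [-0.    0.02 -0.  ] w 0.0429 ff 40.7 q [-29.  22.   5. 121.  -3.  37. 110.]
```

```bash

python3 -m pendant '[[145,[0,0,0.5],[0,0,0]],[145,[0,0,1],[0,0,0]],[145,[0,0,1],[0,0,0]],[145,[0,0,1],[0,0,0]]]' >/dev/null; python3 st.py
python3 -m pendant '[[145,[0,0,0.5],[0,0,0]],[145,[0,0,1],[0,0,0]],[145,[0,0,1],[0,0,0]],[145,[0,0,1],[0,0,0]]]' >/dev/null; python3 st.py
```

```text
25.12 pos [0.4636 0.1656 0.0461] yaw 131.2 F [ 0.2 -0.5 -0.4] M [-0.01 -0.02 -0.02] w 0.043 ff 40.7 q [-29.  22.   5. 121.  -3.  37. 110.]
25.45 pos [0.4638 0.1656 0.0457] yaw 131.1 F [-2.3 -0.6  5.6] M [-0.13  0.3   0.02] w 0.0429 ff 41.1 q [-29.  22.   5. 121.  -3.  37. 110.]
```

```bash

python3 -m pendant '[[145,[0,0,-0.5],[0,0,0]],[145,[0,0,-0.5],[0,0,0]],[130,[0,0,-0.5],[0,0,0]],[115,[0,0,-0.5],[0,0,0]],[90,[0,0,-0.5],[0,0,0]],[65,[0,0,-0.5],[0,0,0]],[50,[0,0,-0.5],[0,0,0]],[50,[0,0,-0.5],[0,0,0]]]' 20 >/dev/null; python3 st.py
python3 -m pendant '[[50,[0,0,-8],[0,0,0]],[50,[0,0,-20],[0,0,0]],[50,[0,0,-40],[0,0,0]],[50,[0,0,-65],[0,0,0]],[50,[0,0,-95],[0,0,0]],[50,[0,0,-125],[0,0,0]],[50,[0,0,-150],[0,0,0]],[50,[0,0,-155],[0,0,0]]]' >/dev/null; python3 st.py
python3 - <<'E'
from workcell import *
from h import *
a=camera("wrist");cv2.imwrite("pics/w5.png",a)
print([(np.round(d["centre"],4),d["p"]) for n in("cap","bay","cast") for d in mark_of("wrist",n)[:1]])
E
```

```text
26.12 pos [0.4636 0.1656 0.0456] yaw 131.2 F [ 0.4  1.2 -0.8] M [-0.02  0.01  0.03] w 0.0686 ff 0.0 q [-29.  22.   5. 121.  -3.  37. 110.]
26.78 pos [0.4668 0.1668 0.2063] yaw 131.1 F [0.6 0.7 0.1] M [-0.02 -0.02  0.  ] w 0.0686 ff 0.0 q [-30.   8.   6. 116.  -1.  56. 108.]
[(array([0.4589, 0.1666, 0.0022]), 0.7), (array([ 0.5672,  0.1649, -0.0032]), 0.75)]
```

View pics/w5.png

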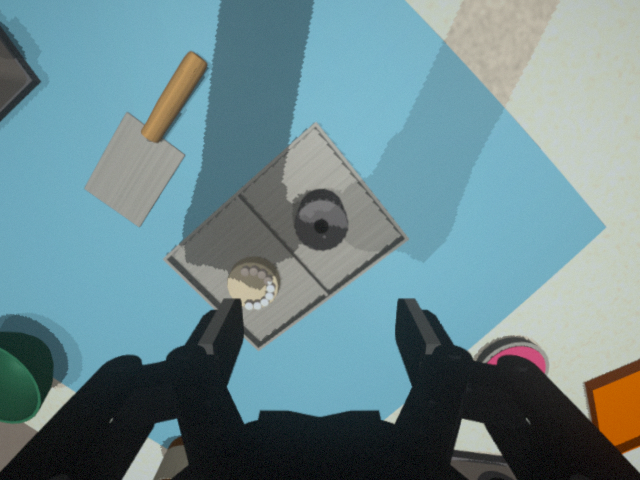

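The cap stands head up (dot at px 321,226) in the middle of the empty bay. The cast (250,285) and the spatula (145,150) are untouched, and the gripper is clear. I'll hand in.

```bash
python3 -m pendant '[[50,[0,0,0],[0,0,0]],[50,[0,0,0],[0,0,0]],[50,[0,0,0],[0,0,0]]]' >/dev/null; python3 -c "
from workcell import *
print(finish_job())"
```

```text
the job is handed in; nothing more can be done
None
```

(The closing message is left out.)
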